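# Set a power supply on the burn-in beam and hang the caution saddle

## Task

Slide the grey power supply, without lifting it, from the blue ledge of the test stand across the gap onto the narrow aluminium beam, so that it balances there alone, centred and square on the beam and clear of the ledge. Then hang the yellow striped caution saddle astride the red guard bar, near the middle of the bar, and let go. Leave the other things on the bench alone.

Things in the scene. Friction and masses are not known exactly. Their poses are not given: they have to be found in the camera images.
- stand: Fixed test stand, dark base plate 160 x 290 x 8 mm; origin at the centre of its underside, z up; y is the sliding direction. Blue ledge: 160 mm (x), y from -145 to +25 mm, top at 70 mm. Open gap of 54 mm. Aluminium beam: 160 mm (x), y from +79 to +129 mm (50 wide), top at 68 mm. No side rims.
- beam_mid (a point): Middle of the aluminium beam's top face (on the stand, 104 mm along its y, height 68 mm); axes as the stand's.
- ledge_mid (a point): Middle of the blue ledge's top face (on the stand, -60 mm along its y, height 70 mm); axes as the stand's.
- unit: Loose grey power supply, a plain box 100 mm (x) by 130 mm (y) by 45 mm high, about 0.4 to 0.8 kg, weight in its middle, with dark vents and a green terminal strip on top. Starts lying on the blue ledge with its y axis roughly along the stand's y. Origin at the centre of its underside, z up.
- guard: Fixed red guard bar: a level round bar 12 mm thick along its y axis, 220 mm long, on a post at each end; the bar's axis is 140 mm above the bench. Origin on the bench under the bar's middle, z up.
- guard_mid (a point): Middle of the guard bar, on the bar's axis, 140 mm above the bench; axes as the guard's.
- saddle: Loose yellow A-frame caution saddle, black stripes, 0.16 kg, open below. Two leaves 100 mm long (x), 90 deep, 4 thick lean out 14 degrees from a ridge along x; feet 45 mm apart inside. Black gripping tab on the ridge: 60 mm (x) by 14 (y), 91 to 122 mm above the feet. Starts on its feet. Origin between the feet at their level, z up. Hung on the bar, its feet are about 65 mm below the bar's axis.
- tape: Bystander: loose roll of amber tape, 100 mm across, 48 mm high, lying flat; origin at the centre of its underside.
- contactor: Bystander: loose white and black contactor block, 45 x 85 x 55 mm; origin at the centre of its underside.
- screwdriver: Bystander: loose red screwdriver, 200 mm long, lying along its x; origin at its middle.
- spray: Bystander: loose blue can, 60 mm across, 170 mm high, upright; origin at the centre of its underside.
Not all that is in view belongs to the job. What is shaped like the saddle but turquoise is not meant.

How it is judged:
On the way, in this order (a step that is already met when the one before it is completed fails the run):
1. the power supply rests on the beam alone: its middle within 12 mm of the beam's middle across the beam and within 25 mm along it, square to within 0.12 rad, level, still and untouched (y of unit in the frame of beam_mid between -0.012 and 0.012 m and x of unit in the frame of beam_mid between -0.025 and 0.025 m and z of unit in the frame of beam_mid between -0.004 and 0.004 m and angle between the y axis of unit and the y axis of stand, either way round below 0.12 rad and angle between unit's own z axis and vertical below 0.05 rad and linear speed of unit below 0.02 m/s and contact force between unit and the fingers below 0.05 N), for 0.2 s.
2. the saddle hangs astride the guard bar near its middle, let go (z of saddle in the frame of guard_mid between -0.078 and -0.052 m and x of saddle in the frame of guard_mid between -0.02 and 0.02 m and y of saddle in the frame of guard_mid between -0.05 and 0.05 m and angle between the x axis of saddle and the y axis of guard, either way round below 0.25 rad and angle between saddle's own z axis and vertical below 0.25 rad and linear speed of saddle below 0.03 m/s and angular speed of saddle below 0.4 rad/s and contact force between saddle and the fingers below 0.05 N), for 0.2 s.
At the end, for the whole second after the job is handed in: The power supply rests level on the beam alone (middle within 12 mm across and 25 mm along the beam, square within 0.12 rad); the saddle hangs astride the guard bar, ridge along the bar within 0.25 rad, upright within 0.25 rad, within 50 mm of the bar's middle; both are at rest and released (y of unit in the frame of beam_mid between -0.012 and 0.012 m and x of unit in the frame of beam_mid between -0.025 and 0.025 m and z of unit in the frame of beam_mid between -0.004 and 0.004 m and angle between the y axis of unit and the y axis of stand, either way round below 0.12 rad and angle between unit's own z axis and vertical below 0.05 rad and linear speed of unit below 0.02 m/s and z of saddle in the frame of guard_mid between -0.078 and -0.052 m and x of saddle in the frame of guard_mid between -0.02 and 0.02 m and y of saddle in the frame of guard_mid between -0.05 and 0.05 m and angle between the x axis of saddle and the y axis of guard, either way round below 0.25 rad and angle between saddle's own z axis and vertical below 0.25 rad and linear speed of saddle below 0.03 m/s and angular speed of saddle below 0.4 rad/s); the robot touches nothing.
It fails at once if the power supply is lifted, tipped over or knocked off (height (world z) of unit above 0.095 m or height (world z) of unit below 0.05 m or angle between unit's own z axis and vertical above 0.35 rad).
It fails at once if a bystander (tape, contactor, screwdriver, can) is moved by more than 20 mm (distance of any of tape, contactor, screwdriver, spray from where it was at the start of the episode above 0.02 m).
It also fails if it takes over 64 s, if anything falls off the work surface, if the arm or the gripper's body presses on something with over 40 N, if the wrist force passes 120 N, or if a joint passes its speed limit or range.

## Robot

A 6-joint arm with a two-finger parallel gripper is mounted at the origin on the work surface. World frame = base frame: x ahead of the robot, y to its left, z up, the work surface at z = 0. Lengths are in m, angles in rad, forces in N, time in s.
With the tool pointing down it reaches from about 0.25 to 0.725 m from the base axis. Payload 4 kg.
Tool frame: the origin (TCP) lies at the very end of the fingers, on their centre line; the grasp point (between the pads) lies 19 mm behind it; z points along the fingers, y is the line along which they close (so a half turn about z gives the same grasp; the last joint's range is limited). The gripper opens to 85 mm and grips with 20 to 120 N. Pads are 22 mm wide; open, the fingers measure 114 mm over their backs; the gripper's body (76 mm by 85 mm) begins 54 mm behind the grasp point. The pads swing forward as they close: fully open they stand 13 mm farther back than shut.
Start: joints at [1.34, 0.241, 0.005, 1.335, 0, 1.571], TCP at [0.114, 0.487, 0.231] pointing down, gripper open.
Joint ranges: [-2.72, 2.72], [-1.05, 1.87], [-1.09, 1.28], [-1.99, 2.15], [-1.42, 1.44], [-3.14, 3.14]. Speed limits (rad/s): [2.79, 2.79, 3.14, 3.14, 3.14, 3.14].

## Interface

Orientations are given as a unit quaternion [x, y, z, w].
In Python, from workcell import * gives the robot as it stands. The module is installed in compiled form; this text tells all that it offers.
- The arm moves only by the tool send_rows, never from a script. Its argument "steps" is text: rows parted by semicolons, each of 7 numbers parted by spaces: the opening, from -1 (shut) to 1 (fully open), then the shift along the world's x, y, z in m, then the turn, a rotation vector about the world's x, y, z in rad. A call has exactly 5 rows; each row shifts and turns the commanded pose from where the row before left it; what a row does not reach is not made up. A row lasts 1/12 s, in which the tool goes at most 41.7 mm and 7.16 degrees, less where a joint would pass 70% of its speed; a pose out of reach is approached as far as the arm can. A call is refused whole if a number of a shift passes 0.0417 or a number of a turn 0.125, either way. A call with a gripper value outside its range is refused whole. The fingers move at their own pace and stop on an object; the grip force is fixed at half the most. Time passes only in rows, so rows that do not move let the fingers close, or fill a call up. It gives the time, the measured TCP pose, the force, the opening and the grip force at its end, in the units of the state.
- get_obs(): the state, without advancing time (a new reading comes with each control period).
- camera(name): name is "side" or "top"; returns a dict with "frame" (480x640x3 uint8, red, green, blue), "range_z" (480x640 float32, m along the optical axis (not along the pixel's ray), 0 where there is no reading), "camera_matrix" (3x3 intrinsics, pixels), "extrinsics" (4x4, takes a point from world to camera coordinates). Camera axes: x right, y down, z forward; pixel columns grow to the right and rows downward; lengths in m; the calibration is good to about 2 mm. A picture is of the moment at which its call begins.
- job_done(): hands the job in; it is judged then, once.
The state is a dict: "clock": time; "joint_pos": joint angles; "joint_vel": joint speeds; "tau": joint torques, N m; "eef_pos": TCP position; "tool_rot": TCP orientation; "ft_force": force on the tool from outside, world axes, zero at the start; "ft_torque": the same for the moment, N m; "grip_width": finger opening in m; "grasp_force": force on a finger pad.
Only numpy, scipy, OpenCV 4.12 (cv2) and the standard library are available. Lean on these libraries where they do the work, as an engineer would, in place of code of your own. Each camera call takes 0.05 s, during which the arm holds its last target. There are 200 camera calls.

## Working session

There is one attempt and no reset: what is moved stays moved. The work goes in short steps, Python scripts to look and compute and a tool call to move; the robot and the scene stay as the last step left them, time stands still between calls to the robot, and variables do not carry over. Pictures are saved under pics/ and viewed, at most 10 in all, crops included, and the job is handed in when it is done.

Besides the shell and the picture viewer there is one more tool, called by a JSON object that holds its "method" and its "body", one argument or row to a line. send_rows: Moves the arm, as the interface text tells. Its arguments: {"type":"object","properties":{"steps":{"type":"string"}},"required":["steps"]}

```bash
mkdir -p pics; cat > h.py <<'E'
from workcell import *
import numpy as np, cv2
def snap(n):
    c=camera(n); return c
def world(c):
    K=np.array(c["camera_matrix"]);T=np.linalg.inv(np.array(c["extrinsics"]));d=c["range_z"]
    v,u=np.mgrid[0:480,0:640]
    P=np.stack([(u-K[0,2])/K[0,0]*d,(v-K[1,2])/K[1,1]*d,d,np.ones_like(d)],-1)@T.T
    return P[...,:3]
E
python3 - <<'E'
from h import *
for n in("top","side"):
    c=snap(n);cv2.imwrite(f"pics/{n}0.png",c["frame"][...,::-1]);np.savez(f"{n}0.npz",**c)
    T=np.linalg.inv(c["extrinsics"]);print(n,T.round(3).tolist(),c["camera_matrix"][0])
    print((c["range_z"]>0).mean())
o=get_obs();print(o)
E
```

```text
top [[-0.007, -0.993, 0.115, 0.432], [-1.0, 0.008, 0.007, -0.002], [-0.008, -0.115, -0.993, 1.317], [0.0, 0.0, 0.0, 1.0]] [597.83190956   0.         316.91919132]
0.9960384114583334
side [[-0.994, -0.076, 0.081, 0.459], [-0.111, 0.574, -0.811, 1.115], [0.015, -0.815, -0.579, 0.894], [0.0, 0.0, 0.0, 1.0]] [519.98130642   0.         321.31253882]
0.9959114583333334
{'clock': 0.1, 'joint_pos': array([1.33999744e+00, 2.41345653e-01, 3.86714673e-03, 1.33519050e+00,
       3.69337539e-05, 1.57080839e+00]), 'joint_vel': array([-0.00043522, -0.0014437 ,  0.00279197,  0.00055989, -0.00012202,
        0.00055064]), 'tau': array([-3.92679722e-04, -3.73138905e+01,  2.53010452e+01,  1.08998531e-02,
       -1.21384051e-04,  6.03317023e-07]), 'eef_pos': array([0.1142391 , 0.48620137, 0.2305011 ]), 'tool_rot': array([ 1.15149443e-01,  9.93347738e-01, -9.27985008e-04, -1.26151697e-04]), 'ft_force': array([ 0.568294  , -0.36401336, -0.14341193]), 'ft_torque': array([-0.01512048, -0.03565347,  0.03356431]), 'grasp_force': 0.0, 'grip_width': 0.0852939279131554}
```

View pics/top0.png

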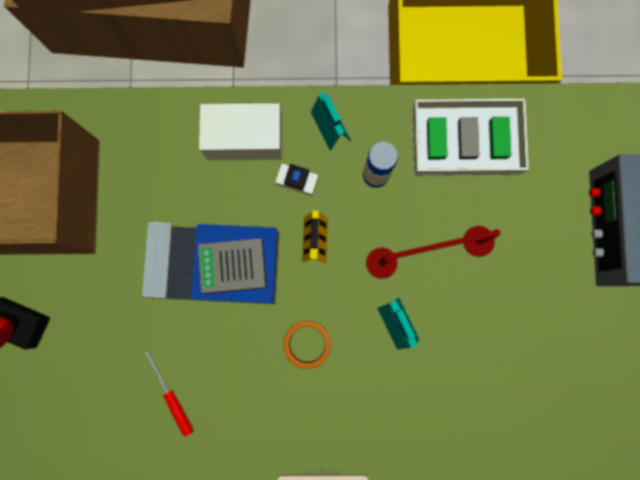

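View pics/side0.png

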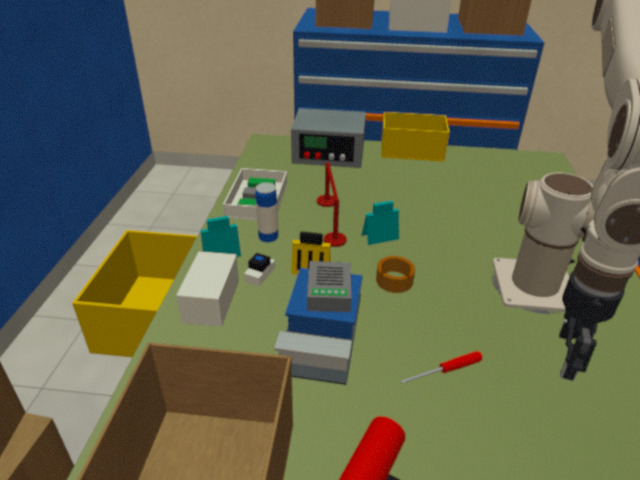

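The top view shows the stand at (210,262), with the ledge right (-y), the beam left (+y) and the unit at (232,265). The saddle is at (315,237). The guard bar runs from (382,263) to (480,240).

What could be taken for the saddle:
- yellow/black A-frame, top (315,237), side (311,255)
- turquoise A-frame, top (328,120)
- turquoise A-frame, top (399,324)
- yellow bin, top (475,40)

I choose the striped one at (315,237). The grey box in the tray at (469,137), the white box and the grey instrument aren't the unit. The unit is the one on the blue ledge with vents and a green strip, at (232,265).

```bash
cat > m.py <<'E'
from h import *
import sys
def meas(c,name=""):
    P=world(c);f=c["frame"].astype(int);hsv=cv2.cvtColor(c["frame"],cv2.COLOR_RGB2HSV).astype(int)
    X,Y,Z=P[...,0],P[...,1],P[...,2];H,S,V=hsv[...,0],hsv[...,1],hsv[...,2]
    def rect(m,lab):
        m=m.astype(np.uint8);n,L,st,_=cv2.connectedComponentsWithStats(m)
        if n<2: print(lab,"none");return
        k=1+st[1:,4].argmax();q=P[L==k]
        r=cv2.minAreaRect((q[:,:2]*1000).astype(np.float32))
        print(name,lab,"n",len(q),"ctr",np.round(r[0],1),"size",np.round(r[1],1),"ang",round(r[2],2),"z med",q[:,2].__len__() and round(float(np.median(q[:,2]))*1000,1),"max",round(float(q[:,2].max())*1000,1));return q
    near=(X>.3)&(X<.9)&(Y>-.45)&(Y<.45)
    st=near&(Y>.05)&(Y<.4)&(X>.45)&(X<.75)
    rect(st&(Z>.105)&(Z<.125),"unit top")
    rect(st&(H>105)&(H<125)&(S>150)&(Z>.06)&(Z<.08),"blue ledge")
    rect(st&(S<60)&(Z>.06)&(Z<.075)&(V>90),"beam")
    rect(near&(abs(Y)<.08)&(X>.52)&(X<.75)&(Z>.02)&((S>150)&(H>18)&(H<33)|(V<60)),"saddle all")
    rect(near&(abs(Y)<.08)&(X>.52)&(X<.75)&(Z>.097)&(Z<.15)&(V<80),"tab")
    rect(near&(Y<-.05)&((H<8)|(H>172))&(S>150)&(Z>.125)&(Z<.16),"bar")
    return P
if __name__=="__main__":
    for n in("top","side"): meas(dict(np.load(f"{n}0.npz")),n)
    f=np.load("side0.npz")["frame"][220:330,260:380,::-1]
    g=np.load("top0.npz")["frame"][200:310,285:405,::-1]
    cv2.imwrite("pics/crop0.png",cv2.resize(np.hstack([f,g]),None,fx=3,fy=3,interpolation=cv2.INTER_CUBIC))
E
python3 m.py
```

```text
top unit top n 3187 ctr [532.2 181.3] size [100.5 131.2] ang 4.89 z med 116.1 max 124.5
top blue ledge n 2685 ctr [541.1 182.2] size [170.9 157.9] ang 86.76 z med 70.9 max 79.0
top beam n 1807 ctr [550.3 345.1] size [ 51.5 160.4] ang 86.69 z med 68.8 max 74.9
top saddle all n 981 ctr [597.   13.2] size [ 46.4 101.1] ang 87.66 z med 66.5 max 129.3
top tab n 204 ctr [596.   13.2] size [13.9 58.4] ang 86.78 z med 122.3 max 129.3
top bar n 593 ctr [ 568.1 -239.4] size [ 15.7 234.3] ang 12.58 z med 145.9 max 153.3
side unit top n 1710 ctr [531.8 181.8] size [100.1 135.7] ang 4.87 z med 117.4 max 123.2
side blue ledge n 625 ctr [541.4 213.8] size [115.1 156.6] ang 86.01 z med 71.7 max 77.8
side beam n 1479 ctr [550.  345.5] size [ 55.1 160.3] ang 86.35 z med 69.9 max 74.8
side saddle all n 1042 ctr [595.7  17.9] size [102.1  36.3] ang 5.16 z med 75.6 max 127.6
side tab n 235 ctr [596.   15.6] size [17.5 58.9] ang 87.78 z med 113.9 max 127.6
side bar n 140 ctr [ 568.2 -235.6] size [  9.5 234.8] ang 11.7 z med 146.9 max 152.6
```

View pics/crop0.png

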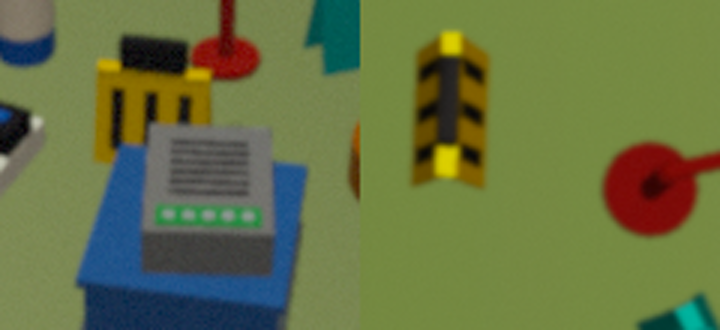

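The crop confirms it: yellow and black striped A-frame with a black tab, at top pixel (315,237). I'll push the unit from behind with two half-open fingers.

{"method": "send_rows", "body": {
  "steps": "0 0.0276 -0.0271 0 0 0 -0.0931;0 0.0276 -0.0271 0 0 0 -0.0931;0 0.0276 -0.0271 0 0 0 -0.0931;0 0.0276 -0.0271 0 0 0 -0.0931;0 0.0276 -0.0271 0 0 0 -0.0931"
}}

```text
clock: 0.52
eef_pos: [0.253, 0.3496, 0.2309]
tool_rot: [0.343, 0.939, -0.0, -0.0]
ft_force: [1.5, 0.3, -0.1]
grip_width: 0.0427
grasp_force: 0.0
```

{"method": "send_rows", "body": {
  "steps": "0 0.0276 -0.0271 0 0 0 -0.0931;0 0.0276 -0.0271 0 0 0 -0.0931;0 0.0276 -0.0271 0 0 0 -0.0931;0 0.0276 -0.0271 0 0 0 -0.0931;0 0.0276 -0.0271 0 0 0 -0.0931"
}}

```text
clock: 0.93
eef_pos: [0.3911, 0.214, 0.2311]
tool_rot: [0.551, 0.835, -0.0, -0.0]
ft_force: [0.9, -0.6, -0.2]
grip_width: 0.0427
grasp_force: 0.0
```

{"method": "send_rows", "body": {
  "steps": "0 0.0276 -0.0271 0 0 0 -0.0931;0 0.0276 -0.0271 0 0 0 -0.0931;0 0.0276 -0.0271 0 0 0 -0.0931;0 0.0276 -0.0271 0 0 0 -0.0931;0 0.0276 -0.0271 0 0 0 -0.0931"
}}

```text
clock: 1.35
eef_pos: [0.5291, 0.0785, 0.2308]
tool_rot: [0.729, 0.685, -0.0, -0.0]
ft_force: [0.3, 1.2, 0.2]
grip_width: 0.0426
grasp_force: 0.0
```

{"method": "send_rows", "body": {
  "steps": "0 0 0 0 0 0 0;0 0 0 0 0 0 0;0 0 0 0 0 0 0;0 0 0 0 0 0 0;0 0 0 0 0 0 0"
}}

```text
clock: 1.77
eef_pos: [0.5275, 0.0813, 0.2314]
tool_rot: [0.726, 0.688, -0.0, -0.0]
ft_force: [-0.1, -0.3, 0.8]
grip_width: 0.043
grasp_force: 0.0
```

{"method": "send_rows", "body": {
  "steps": "0 0 0 -0.0302 0 0 0;0 0 0 -0.0302 0 0 0;0 0 0 -0.0302 0 0 0;0 0 0 -0.0302 0 0 0;0 0 0 -0.0302 0 0 0"
}}

```text
clock: 2.18
eef_pos: [0.5278, 0.0815, 0.0797]
tool_rot: [0.726, 0.688, 0.001, 0.0]
ft_force: [0.9, -0.2, -0.8]
grip_width: 0.0427
grasp_force: 0.0
```

{"method": "send_rows", "body": {
  "steps": "0 0.0004 0.0065 0 0 0 0;0 0.0004 0.0065 0 0 0 0;0 0.0004 0.0065 0 0 0 0;0 0.0004 0.0065 0 0 0 0;0 0.0004 0.0065 0 0 0 0"
}}

```text
clock: 2.6
eef_pos: [0.5317, 0.1136, 0.0825]
tool_rot: [0.727, 0.687, 0.001, 0.001]
ft_force: [-0.9, -2.5, 2.3]
grip_width: 0.043
grasp_force: 1.5
```

{"method": "send_rows", "body": {
  "steps": "0 0.0004 0.0065 0 0 0 0;0 0.0004 0.0065 0 0 0 0;0 0.0004 0.0065 0 0 0 0;0 0.0004 0.0065 0 0 0 0;0 0.0004 0.0065 0 0 0 0"
}}

```text
clock: 3.02
eef_pos: [0.5329, 0.1457, 0.0807]
tool_rot: [0.727, 0.687, 0.0, 0.0]
ft_force: [-0.0, -2.4, 1.4]
grip_width: 0.0428
grasp_force: 1.7
```

```bash
python3 -c "
from m import *
c=snap('top');meas(c);cv2.imwrite('pics/top1.png',c['frame'][...,::-1]);print(get_obs()['eef_pos'])" | grep -v -E "saddle|tab|bar"
```

```text
unit top n 74 ctr [516.4 282.6] size [38.7 12.9] ang 0.3 z med 115.5 max 120.5
 blue ledge n 1178 ctr [539.6 109.6] size [162.2  50.7] ang 7.58 z med 70.9 max 77.8
 beam n 1807 ctr [550.2 344.9] size [ 51.1 160.2] ang 86.79 z med 68.8 max 75.0
[0.53299192 0.14715138 0.08058798]
```

```bash
python3 -c "
from m import *
c=snap('side');P=meas(c);cv2.imwrite('pics/side1.png',c['frame'][120:420,200:600,::-1])
f=cv2.cvtColor(c['frame'],cv2.COLOR_RGB2HSV)
m=((f[...,0]>60)&(f[...,0]<78)&(f[...,1]>100)&(P[...,1]>.1)&(P[...,1]<.4)&(P[...,0]>.4)&(P[...,0]<.7)&(P[...,2]>.1)&(P[...,2]<.13))
print(cv2.minAreaRect((P[m][:,:2]*1000).astype(np.float32)),m.sum())" | grep -v -E "saddle|tab|bar"
```

```text
unit top n 1898 ctr [542.3 215.3] size [155.6 100.3] ang 86.79 z med 117.5 max 125.0
 blue ledge n 105 ctr [479.1 234.1] size [77.9 28.9] ang 86.69 z med 71.5 max 76.2
 beam n 1477 ctr [550.1 345.7] size [ 55.6 160.5] ang 86.66 z med 70.0 max 75.0
((545.6412353515625, 271.33135986328125), (23.96319580078125, 78.9265365600586), 87.59326934814453) 171
```

View pics/side1.png

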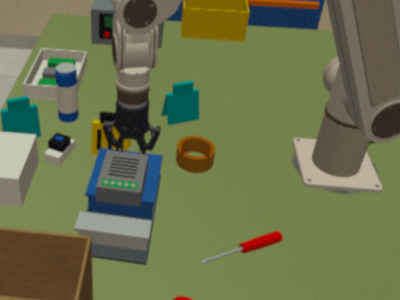

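The unit is squared up, with its centre near (0.543, 0.2255), on the stand's axis. About 119 mm is left.

{"method": "send_rows", "body": {
  "steps": "0 0.0004 0.0065 0 0 0 0;0 0.0004 0.0065 0 0 0 0;0 0.0004 0.0065 0 0 0 0;0 0.0004 0.0065 0 0 0 0;0 0.0004 0.0065 0 0 0 0"
}}

```text
clock: 3.53
eef_pos: [0.5343, 0.1783, 0.0802]
tool_rot: [0.727, 0.687, -0.0, -0.0]
ft_force: [-1.1, -2.8, 1.6]
grip_width: 0.0425
grasp_force: 1.4
```

{"method": "send_rows", "body": {
  "steps": "0 0.0004 0.0065 0 0 0 0;0 0.0004 0.0065 0 0 0 0;0 0.0004 0.0065 0 0 0 0;0 0.0004 0.0065 0 0 0 0;0 0.0004 0.0065 0 0 0 0"
}}

```text
clock: 3.95
eef_pos: [0.5364, 0.211, 0.0803]
tool_rot: [0.727, 0.687, 0.0, -0.0]
ft_force: [0.0, -2.4, -1.0]
grip_width: 0.0429
grasp_force: 1.1
```

{"method": "send_rows", "body": {
  "steps": "0 0.0004 0.0065 0 0 0 0;0 0.0004 0.0065 0 0 0 0;0 0.0004 0.0065 0 0 0 0;0 0.0004 0.0065 0 0 0 0;0 0.0003 0.0055 0 0 0 0"
}}

```text
clock: 4.37
eef_pos: [0.538, 0.2426, 0.08]
tool_rot: [0.727, 0.687, -0.0, -0.0]
ft_force: [0.1, -2.2, -1.0]
grip_width: 0.0428
grasp_force: 0.8
```

```bash
cat > u.py <<'E'
from m import *
c=snap('side');P=meas(c,"side")
f=cv2.cvtColor(c['frame'],cv2.COLOR_RGB2HSV)
m=((f[...,0]>60)&(f[...,0]<78)&(f[...,1]>100)&(P[...,1]>.1)&(P[...,1]<.45)&(P[...,0]>.4)&(P[...,0]<.7)&(P[...,2]>.1)&(P[...,2]<.13))
print("green",cv2.minAreaRect((P[m][:,:2]*1000).astype(np.float32)),m.sum())
c=snap('top');meas(c,"top");print(get_obs()['eef_pos'])
E
python3 u.py| grep -v -E "saddle|tab|bar"
```

```text
side unit top n 2279 ctr [547.5 309.3] size [154.4 100.4] ang 86.62 z med 116.3 max 124.9
side blue ledge n 214 ctr [479.3 217. ] size [111.9  31.4] ang 87.11 z med 72.2 max 78.4
side beam n 287 ctr [485.1 349.7] size [52.9 30. ] ang 86.73 z med 69.6 max 74.9
green ((550.8177490234375, 367.1316833496094), (24.96276092529297, 79.35381317138672), 87.23458099365234) 221
top unit top n 7 ctr [511.7 234.6] size [7.3 2.5] ang 11.72 z med 108.9 max 124.9
top blue ledge n 5181 ctr [540.6 179.5] size [165.4 157.4] ang 86.76 z med 70.9 max 79.5
top beam n 1 ctr [731.7  72.1] size [0. 0.] ang 0.0 z med 63.2 max 63.2
[0.53839652 0.24334629 0.08030873]
```

{"method": "send_rows", "body": {
  "steps": "0 0.0003 0.0047 0 0 0 0;0 0.0003 0.0047 0 0 0 0;0 0.0003 0.0047 0 0 0 0;0 0.0003 0.0047 0 0 0 0;0 0.0003 0.004 0 0 0 0"
}}

```text
clock: 4.88
eef_pos: [0.5398, 0.2649, 0.0802]
tool_rot: [0.727, 0.687, -0.0, -0.0]
ft_force: [-0.2, -1.0, -1.5]
grip_width: 0.0429
grasp_force: 1.0
```

{"method": "send_rows", "body": {
  "steps": "0 0 0 0 0 0 0;0 0 0 0 0 0 0;0 0 0 0 0 0 0;0 0 0 0 0 0 0;0 0 0 0 0 0 0"
}}

```text
clock: 5.3
eef_pos: [0.5399, 0.2646, 0.0805]
tool_rot: [0.727, 0.687, 0.0, -0.0]
ft_force: [0.0, -0.3, 0.7]
grip_width: 0.0427
grasp_force: 0.0
```

```bash
python3 u.py| grep -v -E "saddle|tab|bar"
```

```text
side unit top n 2080 ctr [548.9 327.9] size [146.2 101. ] ang 87.44 z med 115.5 max 123.8
side blue ledge n 222 ctr [484.1 214.7] size [117.5  41.4] ang 86.6 z med 72.0 max 75.6
side beam n 290 ctr [485.2 349.7] size [52.7 30.3] ang 87.0 z med 69.7 max 74.9
green ((552.4183349609375, 389.56768798828125), (24.481176376342773, 79.23561096191406), 85.48758697509766) 226
top unit top n 6 ctr [514.3 255.5] size [1.8 5.6] ang 84.52 z med 109.3 max 119.8
top blue ledge n 5925 ctr [541.  181.4] size [169.9 157.8] ang 86.72 z med 71.0 max 79.6
top beam n 6 ctr [623.6 317.7] size [7.2 2.5] ang 23.04 z med 65.8 max 69.7
[0.53985176 0.26453161 0.08044453]
```

The unit is about 1–2 mm short of the beam's middle, and the contact force is zero. I'll retract and head above the saddle.

{"method": "send_rows", "body": {
  "steps": "0 -0.0003 -0.006 0 0 0 0;0 -0.0007 -0.012 0 0 0 0;0 -0.0007 -0.012 0 0 0 0;0 -0.0007 -0.014 0 0 0 0;0 -0.0007 -0.016 0 0 0 0"
}}

```text
clock: 5.82
eef_pos: [0.5364, 0.2029, 0.0803]
tool_rot: [0.727, 0.687, -0.0, 0.0]
ft_force: [-0.3, 0.4, 0.5]
grip_width: 0.0431
grasp_force: 0.0
```

{"method": "send_rows", "body": {
  "steps": "0 0 -0.01 0.025 0 0 0.1051;0 0 -0.01 0.03 0 0 0.1051;0 0 -0.01 0.03 0 0 0.1051;0 0 -0.01 0.03 0 0 0.1051;0 0 -0.01 0.025 0 0 0.1051"
}}

```text
clock: 6.23
eef_pos: [0.5367, 0.1525, 0.2226]
tool_rot: [0.522, 0.853, 0.0, 0.001]
ft_force: [0.1, 0.5, -0.3]
grip_width: 0.0427
grasp_force: 0.0
```

{"method": "send_rows", "body": {
  "steps": "0 0 0 0 0 0 0.1051;0 0 0 0 0 0 0.1051;0 0 0 0 0 0 0.1051;0 0 0 0 0 0 0.1051;0 0 0 0 0 0 0.1051"
}}

```text
clock: 6.65
eef_pos: [0.5364, 0.1528, 0.2204]
tool_rot: [0.282, 0.959, -0.0, -0.0]
ft_force: [0.7, -0.6, -0.2]
grip_width: 0.0427
grasp_force: 0.0
```

{"method": "send_rows", "body": {
  "steps": "0 0 0 0 0 0 0.1051;0 0 0 0 0 0 0.1051;0 0 0 0 0 0 0.1051;0 0 0 0 0 0 0.1051;0 0 0 0 0 0 0.1051"
}}

```text
clock: 7.07
eef_pos: [0.5363, 0.1529, 0.2203]
tool_rot: [0.023, 1.0, -0.0, -0.0]
ft_force: [-1.0, 0.6, -0.3]
grip_width: 0.0426
grasp_force: 0.0
```

```bash
python3 u.py; python3 -c "
from h import *
c=snap('top');cv2.imwrite('pics/top2.png',c['frame'][...,::-1]);print(get_obs()['tool_rot'])"
```

```text
side unit top n 2017 ctr [549.1 337.5] size [129.3 100.7] ang 87.14 z med 115.5 max 120.2
side blue ledge n 486 ctr [547.8 179.1] size [155.4 139.5] ang 86.84 z med 72.4 max 77.2
side beam n 291 ctr [485.2 350.2] size [53.7 30.2] ang 87.15 z med 70.1 max 74.6
side saddle all n 1210 ctr [596.8  16.4] size [ 45.4 101.4] ang 89.83 z med 69.1 max 128.2
side tab n 233 ctr [596.1  16.3] size [17.4 58.5] ang 89.38 z med 113.8 max 128.2
bar none
green ((552.7091064453125, 389.61395263671875), (25.587982177734375, 79.37986755371094), 87.21849822998047) 227
top unit top n 1173 ctr [550.9 369.1] size [ 61.8 102.6] ang 89.97 z med 114.3 max 122.0
top blue ledge n 1846 ctr [538.6 139.5] size [ 85.6 157.7] ang 86.92 z med 70.8 max 78.8
top beam n 225 ctr [485.6 354.1] size [40.  29.3] ang 89.32 z med 68.7 max 74.4
top saddle all n 987 ctr [596.8  13.2] size [ 46.6 100.5] ang 87.33 z med 66.2 max 128.7
top tab n 205 ctr [596.2  13.2] size [13.9 58.9] ang 85.89 z med 122.6 max 128.7
top bar n 590 ctr [ 567.8 -239.5] size [ 15.4 234.2] ang 12.47 z med 145.9 max 152.4
[0.53636406 0.15306214 0.22027601]
[ 2.72944770e-02  9.99627421e-01 -1.21536668e-04 -1.29865657e-04]
```

View pics/top2.png

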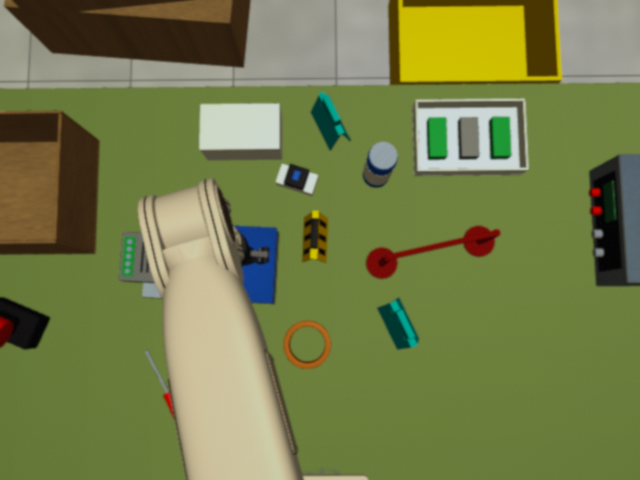

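The top view shows the unit standing alone on the beam at about (160,257), partly under the arm. The saddle at (315,237) hasn't moved. Now to grasp the tab, after confirming the unit.

{"method": "send_rows", "body": {
  "steps": "0 0.012 -0.0278 0 0 0 0;0 0.012 -0.0278 0 0 0 0;0 0.012 -0.0278 0 0 0 0;0 0.012 -0.0278 0 0 0 0;0 0.012 -0.0278 0 0 0 0"
}}

```text
clock: 7.63
eef_pos: [0.5968, 0.0136, 0.2204]
tool_rot: [0.027, 1.0, -0.0, 0.0]
ft_force: [-0.2, -0.5, -0.3]
grip_width: 0.043
grasp_force: 0.0
```

{"method": "send_rows", "body": {
  "steps": "0 0 0 0 0 0 0;0 0 0 0 0 0 0;0 0 0 0 0 0 0;0 0 0 0 0 0 0;0 0 0 0 0 0 0"
}}

```text
clock: 8.05
eef_pos: [0.5962, 0.0166, 0.2205]
tool_rot: [0.025, 1.0, 0.0, -0.0]
ft_force: [-0.7, 0.3, -0.0]
grip_width: 0.0432
grasp_force: 0.0
```

```bash
sed -i 's/(Y<.4)&(X>.45)/(Y<.46)\&(X>.45)/' m.py; python3 u.py
```

```text
side unit top n 2312 ctr [549.7 341.9] size [135.1 100.4] ang 86.92 z med 115.3 max 120.1
side blue ledge n 487 ctr [577.  182.9] size [170.3  82.4] ang 86.96 z med 72.4 max 77.4
side beam n 290 ctr [485.3 351.8] size [56.  30.1] ang 86.95 z med 70.0 max 74.7
side saddle all n 1391 ctr [589.3  32.9] size [75.6 86.2] ang 24.76 z med 369.6 max 437.0
side tab n 231 ctr [596.   16.6] size [17.  59.2] ang 86.29 z med 114.4 max 127.4
side bar n 142 ctr [ 568.4 -237.1] size [ 11.1 234.7] ang 12.21 z med 146.7 max 152.7
green ((552.447509765625, 389.38470458984375), (23.617280960083008, 79.34207916259766), 85.81179809570312) 228
top unit top n 3173 ctr [549.9 341.6] size [132.  100.3] ang 86.72 z med 114.1 max 122.2
top blue ledge n 5228 ctr [541.5 190.8] size [152.5 158.3] ang 86.52 z med 71.0 max 79.3
top beam n 343 ctr [485.6 348.5] size [50.5 29.4] ang 89.42 z med 69.0 max 74.2
top saddle all n 9 ctr [584.1 -46.5] size [1.8 7. ] ang 88.54 z med 325.4 max 327.9
tab none
top bar n 595 ctr [ 567.8 -239.8] size [ 15.5 235.3] ang 12.44 z med 146.0 max 154.2
[0.59641252 0.01661312 0.22051184]
```

The unit is at (0.550, 0.3416) against the beam's middle at (0.550, 0.345), so it's 3.4 mm short, square and level. That's accepted. Next, lower onto the tab and close.

{"method": "send_rows", "body": {
  "steps": "0 0 -0.0024 -0.025 0 0 0;0 0 0 -0.025 0 0 0;0 0 0 -0.025 0 0 0;0 0 0 -0.025 0 0 0;0 0 0 -0.0255 0 0 0"
}}

```text
clock: 8.57
eef_pos: [0.5966, 0.0139, 0.0941]
tool_rot: [0.025, 1.0, 0.0, 0.0]
ft_force: [-0.1, 0.8, -0.3]
grip_width: 0.0425
grasp_force: 0.0
```

{"method": "send_rows", "body": {
  "steps": "0 0 0 0 0 0 0;-1 0 0 0 0 0 0;-1 0 0 0 0 0 0;-1 0 0 0 0 0 0;-1 0 0 0 0 0 0"
}}

```text
clock: 8.98
eef_pos: [0.5981, 0.0133, 0.0968]
tool_rot: [0.025, 1.0, 0.0, 0.002]
ft_force: [-0.3, 0.3, 0.7]
grip_width: 0.013
grasp_force: 62.1
```

{"method": "send_rows", "body": {
  "steps": "-1 0 0 0 0 0 0;-1 0 0 0 0 0 0;-1 0 0 0 0 0 0;-1 0 0 0.005 0 0 0;-1 0 0 0.01 0 0 0"
}}

```text
clock: 9.4
eef_pos: [0.595, 0.013, 0.1086]
tool_rot: [0.025, 1.0, -0.0, -0.002]
ft_force: [-0.7, 0.3, -1.8]
grip_width: 0.0126
grasp_force: 61.6
```

{"method": "send_rows", "body": {
  "steps": "-1 0 0 0.036 0 0 0;-1 0 0 0.036 0 0 0;-1 0 0 0.036 0 0 0;-1 0 0 0.036 0 0 0;-1 0 0 0.036 0 0 0"
}}

```text
clock: 9.82
eef_pos: [0.5958, 0.013, 0.2918]
tool_rot: [0.025, 1.0, -0.0, -0.0]
ft_force: [1.0, -0.4, -1.1]
grip_width: 0.0127
grasp_force: 61.7
```

{"method": "send_rows", "body": {
  "steps": "-1 -0.0019 -0.0169 0 0 0 -0.0868;-1 -0.0019 -0.0169 0 0 0 -0.0868;-1 -0.0019 -0.0169 0 0 0 -0.0868;-1 -0.0019 -0.0169 0 0 0 -0.0868;-1 -0.0019 -0.0169 0 0 0 -0.0868"
}}

```text
clock: 10.23
eef_pos: [0.5865, -0.072, 0.2901]
tool_rot: [0.242, 0.97, -0.0, -0.0]
ft_force: [0.5, -0.4, -0.9]
grip_width: 0.0129
grasp_force: 61.7
```

{"method": "send_rows", "body": {
  "steps": "-1 -0.0019 -0.0169 0 0 0 -0.0868;-1 -0.0019 -0.0169 0 0 0 -0.0868;-1 -0.0019 -0.0169 0 0 0 -0.0868;-1 -0.0019 -0.0169 0 0 0 -0.0868;-1 -0.0019 -0.0169 0 0 0 -0.0868"
}}

```text
clock: 10.65
eef_pos: [0.577, -0.1566, 0.29]
tool_rot: [0.445, 0.895, -0.0, -0.001]
ft_force: [0.5, -0.5, -1.5]
grip_width: 0.0129
grasp_force: 61.7
```

{"method": "send_rows", "body": {
  "steps": "-1 -0.0019 -0.0169 0 0 0 -0.0868;-1 -0.0019 -0.0169 0 0 0 -0.0868;-1 -0.0019 -0.0169 0 0 0 -0.0868;-1 -0.0019 -0.0169 0 0 0 -0.0868;-1 -0.0019 -0.0169 0 0 0 -0.0868"
}}

```text
clock: 11.07
eef_pos: [0.5675, -0.241, 0.2899]
tool_rot: [0.628, 0.778, -0.0, -0.001]
ft_force: [1.1, -1.3, -1.3]
grip_width: 0.0128
grasp_force: 61.7
```

{"method": "send_rows", "body": {
  "steps": "-1 0 0 0 0 0 0;-1 0 0 0 0 0 0;-1 0 0 0 0 0 0;-1 0 0 0 0 0 0;-1 0 0 0 0 0 0"
}}

```text
clock: 11.48
eef_pos: [0.5683, -0.2394, 0.2899]
tool_rot: [0.625, 0.78, 0.0, -0.0]
ft_force: [-0.1, 1.0, -2.1]
grip_width: 0.013
grasp_force: 61.6
```

```bash
python3 -c "
from h import *
o=get_obs();print(o['eef_pos'],o['tool_rot'])
c=snap('side');P=world(c);cv2.imwrite('pics/side2.png',cv2.resize(c['frame'][80:280,230:460,::-1],None,fx=3,fy=3))
h=cv2.cvtColor(c['frame'],cv2.COLOR_RGB2HSV).astype(int);X,Y,Z=P[...,0],P[...,1],P[...,2]
m=(h[...,0]>18)&(h[...,0]<33)&(h[...,1]>150)&(abs(X-.568)<.15)&(abs(Y+.24)<.12)&(Z>.1)&(Z<.4)
q=P[m];print(len(q),q.min(0),q.max(0),np.median(q,0)); print(cv2.minAreaRect((q[:,:2]*1000).astype(np.float32)))
b=((h[...,0]<8)|(h[...,0]>172))&(h[...,1]>150)&(Z>.125)&(Z<.16)&(Y<-.05)&(Y>-.4)
print(b.sum(),cv2.fitLine(P[b][:,:2].astype(np.float32),cv2.DIST_L2,0,.01,.01).ravel())"
```

```text
[ 0.56825092 -0.23944445  0.28992736] [ 6.25341200e-01  7.80351437e-01  2.40504528e-05 -1.34714152e-04]
355 [ 0.53256371 -0.34496464  0.10952272] [ 0.60194599 -0.18039322  0.29553471] [ 0.57654654 -0.21316334  0.24285997]
((575.48876953125, -265.0989685058594), (52.145599365234375, 165.63372802734375), 13.867265701293945)
111 [ 0.21275352 -0.9771059   0.559134   -0.19196315]
```

View pics/side2.png

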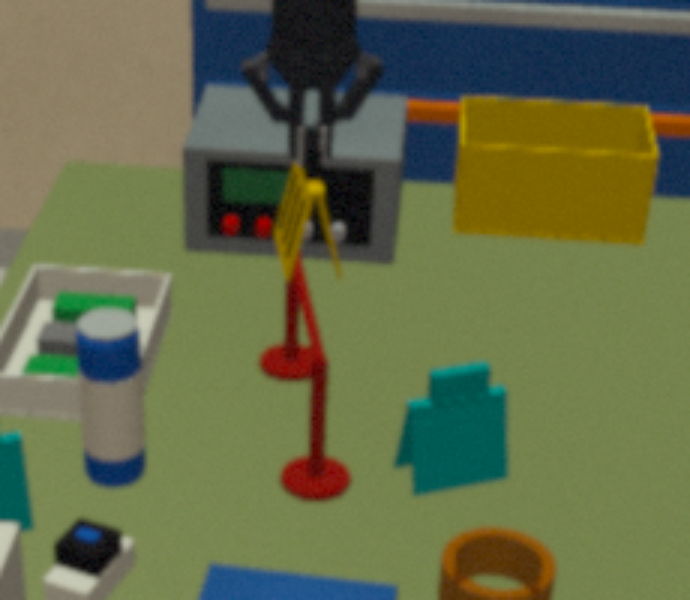

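The saddle is above the bar, apex at about (305,175) in the crop, with its ridge parallel to the bar running (322,355)–(298,265). Lowering.

{"method": "send_rows", "body": {
  "steps": "-1 0 0 -0.015 0 0 0;-1 0 0 -0.015 0 0 0;-1 0 0 -0.015 0 0 0;-1 0 0 -0.015 0 0 0;-1 0 0 -0.015 0 0 0"
}}

```text
clock: 11.95
eef_pos: [0.5683, -0.2396, 0.2143]
tool_rot: [0.625, 0.78, 0.0, 0.0]
ft_force: [0.2, 1.0, -1.2]
grip_width: 0.013
grasp_force: 61.7
```

{"method": "send_rows", "body": {
  "steps": "-1 0 0 -0.01 0 0 0;-1 0 0 -0.01 0 0 0;-1 0 0 -0.01 0 0 0;-1 0 0 -0.006 0 0 0;-1 0 0 -0.004 0 0 0"
}}

```text
clock: 12.37
eef_pos: [0.568, -0.2402, 0.174]
tool_rot: [0.626, 0.78, -0.0, -0.0]
ft_force: [-0.6, 0.2, -2.0]
grip_width: 0.0128
grasp_force: 61.7
```

{"method": "send_rows", "body": {
  "steps": "-1 0 0 -0.001 0 0 0;-1 0 0 -0.001 0 0 0;-1 0 0 -0.001 0 0 0;-1 0 0 0 0 0 0;-1 0 0 0 0 0 0"
}}

```text
clock: 12.78
eef_pos: [0.5684, -0.2405, 0.1723]
tool_rot: [0.626, 0.78, 0.0, 0.0]
ft_force: [-0.2, -0.6, -1.2]
grip_width: 0.0134
grasp_force: 61.7
```

{"method": "send_rows", "body": {
  "steps": "-1 0 0 -0.001 0 0 0;-1 0 0 -0.001 0 0 0;-1 0 0 0 0 0 0;-1 0 0 0 0 0 0;-1 0 0 0 0 0 0"
}}

```text
clock: 13.2
eef_pos: [0.568, -0.2406, 0.17]
tool_rot: [0.626, 0.78, -0.0, 0.0]
ft_force: [-2.1, -1.3, 0.4]
grip_width: 0.0132
grasp_force: 62.0
```

{"method": "send_rows", "body": {
  "steps": "-0.6 0 0 0 0 0 0;-0.5 0 0 0 0 0 0;-0.3 0 0 0 0 0 0;0 0 0 0 0 0 0;0 0 0 0 0 0 0"
}}

```text
clock: 13.62
eef_pos: [0.5684, -0.2402, 0.1699]
tool_rot: [0.626, 0.78, 0.0, 0.0]
ft_force: [-0.4, 0.9, 0.2]
grip_width: 0.0425
grasp_force: 0.0
```

{"method": "send_rows", "body": {
  "steps": "0 0 0 0.01 0 0 0;0 0 0 0.02 0 0 0;0 0 0 0.03 0 0 0;0 0 0 0.03 0 0 0;0 0 0 0.03 0 0 0"
}}

```text
clock: 14.03
eef_pos: [0.5679, -0.2402, 0.2919]
tool_rot: [0.626, 0.78, 0.0, 0.0]
ft_force: [1.0, -0.9, 0.0]
grip_width: 0.0426
grasp_force: 0.0
```

{"method": "send_rows", "body": {
  "steps": "0 -0.03 0.03 0 0 0 0;0 -0.03 0.03 0 0 0 0;0 -0.03 0.03 0 0 0 0;0 -0.03 0.03 0 0 0 0;0 -0.03 0.03 0 0 0 0"
}}

```text
clock: 14.45
eef_pos: [0.4195, -0.092, 0.2905]
tool_rot: [0.626, 0.78, 0.0, 0.001]
ft_force: [0.5, 1.3, 0.8]
grip_width: 0.0427
grasp_force: 0.0
```

{"method": "send_rows", "body": {
  "steps": "0 -0.02 0.02 0 0 0 0;0 0 0 0 0 0 0;0 0 0 0 0 0 0;0 0 0 0 0 0 0;0 0 0 0 0 0 0"
}}

```text
clock: 14.87
eef_pos: [0.4019, -0.0736, 0.2902]
tool_rot: [0.626, 0.78, 0.0, 0.001]
ft_force: [1.7, 0.3, -0.5]
grip_width: 0.0424
grasp_force: 0.0
```

```bash
python3 -c "
from m import *
a=snap('side');c=snap('top');P=meas(c,'top');f=c['frame']
h=cv2.cvtColor(f,cv2.COLOR_RGB2HSV).astype(int);X,Y,Z=P[...,0],P[...,1],P[...,2]
m=(((h[...,0]>18)&(h[...,0]<33)&(h[...,1]>150))|(h[...,2]<60))&(abs(X-.568)<.1)&(abs(Y+.24)<.1)&(Z>.05)&(Z<.22)
q=P[m];print(len(q),q[:,2].max(),cv2.minAreaRect((q[:,:2]*1000).astype(np.float32)))
t=q[q[:,2]>.185];print('tab',len(t),cv2.minAreaRect((t[:,:2]*1000).astype(np.float32)))
x=cv2.resize(a['frame'][80:280,230:430,::-1],(400,400));y=cv2.resize(f[170:330,360:520,::-1],(400,400))
cv2.imwrite('pics/fin.png',np.hstack([x,y]))"
```

```text
top unit top n 3171 ctr [549.9 341.5] size [132.7 100.3] ang 86.75 z med 114.2 max 123.1
top blue ledge n 6034 ctr [541.  182.1] size [170.6 157.9] ang 86.68 z med 70.9 max 79.4
top beam n 343 ctr [485.5 348.6] size [51.4 29.4] ang 89.37 z med 68.6 max 74.6
top saddle all n 305 ctr [727.8  50.4] size [40.8 44.4] ang 72.46 z med 55.4 max 64.6
tab none
top bar n 180 ctr [ 551.5 -157.6] size [15.5 67.1] ang 16.62 z med 145.6 max 153.7
1325 0.20091032261994424 ((563.9229125976562, -225.775146484375), (54.57190704345703, 141.76138305664062), 11.98215389251709)
tab 246 ((567.5951538085938, -238.7239532470703), (14.11598014831543, 60.01228332519531), 11.966798782348633)
```

View pics/fin.png

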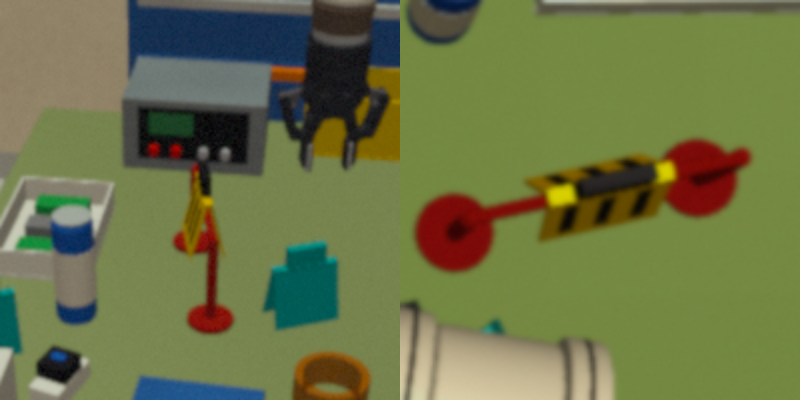

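The picture shows the saddle hanging astride the bar, at right-panel pixel (610,190). Its tab centre is at (0.568, -0.239), 1 mm from the bar's middle, and its ridge is along the bar. The unit is unmoved on the beam and the gripper is clear of everything.

```bash
python3 -c "
from workcell import *
print(job_done())"
```

```text
the job is handed in; nothing more can be done
None
```

I handed the job in at about 15 s on the robot's clock: by the last camera measurements the power supply rests alone on the beam, square and 3–4 mm from its middle, and the saddle hangs released astride the bar about 1 mm from its middle; no verdict was returned.

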